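# Open the service hatch of the water filter

## Task

Open the filter's service hatch: with the screwdriver turn both slotted cam fasteners a quarter turn counter-clockwise (seen from above) to their stops, then stand the screwdriver upright back in its wooden block, and then slide the freed panel back under the hood by its tab, all the way to its stop, leaving the fasteners open. Turn the fasteners only with the screwdriver, do not let it fall, and do not shift or knock over the things standing round about.

Things in the scene. Friction and masses are not known exactly. Their poses are not given: they have to be found in the camera images.
- unit: Low grey water-filter unit fixed to the worktop, 260 (x) x 190 (y) mm, deck 50 mm high. Origin: centre of its footprint; x points from its front (robot side) to its back. From x = 17 mm back it is a hood, 93 mm high, underside 63 mm up (5 mm above the panel). Side rails 65 mm high guide the panel. A tap pipe stands on the hood at (85, -55) mm, 183 mm high, its spout ending at (105, -105).
- panel: Aluminium access panel, 130 (x) x 150 (y) x 8 mm, about 0.3 kg, flat on the deck, captive in the rails (2 mm play each side). Origin: centre of its underside, axes as the unit's. Closed: (-50, 0, 50) mm in the unit's frame; pushed back to its stop: x = +40, 90 mm of travel. Slides with a few N and stays where left; with a fastener locked it moves no more than about 10 mm.
- panel_tab (a point): Top centre of the panel's pull tab, 88 mm above the worktop: an upright plate 8 mm thick (x), 44 mm wide (y), 30 mm tall, midway between the fasteners, its front face 7 mm behind the panel's front edge. Axes as the unit's. In the unit's frame it is at (-104, 0) mm closed (a few mm of play) and at (-14, 0) at the back stop.
- cam_left_slot (a point): Centre of the top of the left fastener (unit's +y side), 68 mm above the worktop, at (-93, 50) mm in the unit's frame. Round dark steel head, 30 mm diameter, with a straight slot across it, 7 mm wide, 6 mm deep, open at both ends. x runs along the slot, z up; it turns with the fastener about this vertical axis. Under the head an oblong lobe, parallel to the slot, locks the panel.
- cam_right_slot (a point): The same for the right fastener, at (-93, -50) mm in the unit's frame.
- cam_left (a joint): Angle of the left fastener, rad: 0 = locked (slot along the unit's y), 1.57 = open and at its stop (slot along the unit's x); grows counter-clockwise seen from above. Stiff: about 0.04 N m of friction; stays where it is left. The panel is freed above about 1.35.
- cam_right (a joint): The same for the right fastener.
- driver: Stubby flat screwdriver, 115 mm long, 0.12 kg, tip down in the wooden block. Origin: middle of the blade's tip; z up the shaft, x along the blade's width. Blade 16 mm wide, 4 mm thick (2.6 at the tip): 0.2 rad play in a slot. Shaft 13 mm diameter; collar 34 mm diameter, 55 to 61 mm up; dark wooden handle 61 to 115 mm up, oblong, 36 (x, in line with the blade) x 24 mm (y): grasp across the 24.
- holder: Wooden block fixed to the worktop, 64 x 64 x 70 mm, with an upright square hole 26 mm wide, bevelled, and 62 mm deep in the middle of its top. Origin: centre of its underside. The screwdriver's collar rests on the block's top, so that its tip is then 15 mm above the worktop. It and three of the bystanders swap places left and right of the unit.
- jam_jar: Bystander, loose: jar of jam with a lid, 71 mm diameter, 110 mm tall; origin at the centre of its underside.
- spice_jar: Bystander, loose: spice jar with a dark cap, 41 mm diameter, 105 mm tall; origin at the centre of its underside.
- pepper_mill: Bystander, loose: dark wooden pepper mill, 58 mm diameter, 170 mm tall; origin at the centre of its underside.
- garlic: Bystander, loose: garlic bulb, 48 x 50 x 51 mm, in front of the unit; origin at the centre of its underside.
- match_box: Bystander, loose: matchbox, 45 x 70 x 18 mm, in front of the unit; origin at the centre of its underside. Fixed equipment not listed stands farther out: cups up to 95 mm tall more than 0.32 m to the left and 0.38 m to the right; canisters, a coffee mill and a utensil crock, 120 to 330 mm tall, at the back corners.

How it is judged (in metres and radians):
On the way, in this order (a step that is already met when the one before it is completed fails the run):
1. both fasteners are turned open (beyond 1.35 rad) with the panel still closed (value of joint each of cam_left, cam_right above 1.35 rad and x of panel_tab in the frame of unit below -0.088 m), for 0.1 s.
2. the screwdriver stands upright in its block again, let go, with the panel still closed (horizontal distance between driver and holder below 0.012 m and height (world z) of driver below 0.022 m and angle between driver's own z axis and vertical below 0.12 rad and contact force between the fingers and driver below 0.1 N and x of panel_tab in the frame of unit below -0.085 m), for 0.2 s.
At the end, for the whole second after the job is handed in: The panel is under the hood within 8 mm of its back stop and at rest, both fasteners stand open (beyond 1.3 rad), and the screwdriver stands in its block, tip less than 22 mm above the worktop, upright within 0.12 rad (x of panel_tab in the frame of unit above -0.022 m and linear speed of panel below 0.01 m/s and value of joint each of cam_left, cam_right above 1.3 rad and horizontal distance between driver and holder below 0.012 m and height (world z) of driver below 0.022 m and angle between driver's own z axis and vertical below 0.12 rad); the robot touches nothing.
It fails at once if a fastener is touched by the gripper instead of the screwdriver (contact force between any of the fingers, the arm and cam_left above 1 N or contact force between any of the fingers, the arm and cam_right above 1 N).
It fails at once if the screwdriver falls or is tipped right over (angle between driver's own z axis and vertical above 0.8 rad).
It fails at once if a bystander is shifted more than 30 mm or knocked over (distance of any of jam_jar, spice_jar, pepper_mill, garlic, match_box from where it was at the start of the episode above 0.03 m or angle between any of jam_jar, spice_jar, pepper_mill's own z axis and vertical above 0.5 rad).
It also fails if it takes over 72 s, if anything falls off the work surface, if the arm or the gripper's body presses on something with over 40 N, if the wrist force passes 120 N, or if a joint passes its speed limit or range.

## Robot

A 7-joint arm with a two-finger parallel gripper is mounted at the origin on a cart in front of the work surface, level with it; the furniture and walls round the work are solid. World frame = base frame: x ahead of the robot, y to its left, z up, the work surface at z = 0. Lengths are in mm, angles in rad, forces in N, time in s.
With the tool pointing down it reaches from about 350 to 900 mm from the base axis. Payload 7.2 kg.
Tool frame: the origin (TCP) lies at the very end of the fingers, on their centre line; the grasp point (between the pads) lies 19 mm behind it; y points along the fingers, z is the direction in which the jaws open and shut, and the axes are right-handed (so a half turn about y gives the same grasp; the last joint's range is limited). The gripper opens to 85 mm and grips with 20 to 120 N. Pads are 22 mm wide; open, the fingers measure 114 mm over their backs; the gripper's body (76 mm by 85 mm) begins 54 mm behind the grasp point. The pads swing forward as they close: fully open they stand 13 mm farther back than shut.
Start: joints at [-1.277, 0.411, -0.013, 1.596, 0.006, 1.134, -0.082], TCP at [221.233, 584.538, 231.297] pointing down, gripper open.
Joint ranges: [-2.95, 2.95], [-0.29, 1.99], [-1.47, 1.44], [0.14, 2.54], [-1.03, 4.17], [0.13, 1.85], [-2.86, 2.86]. Speed limits (rad/s): [2.39, 2.39, 3.01, 3.01, 3.14, 3.14, 3.14].

## Interface

Orientations are given as a rotation vector (axis times angle).
In Python, from workcell import * gives the robot as it stands. The module is installed in compiled form; this text tells all that it offers.
- The arm moves only by the tool move_arm, never from a script. Its argument "plan" is a list of rows, each a list of 6 numbers: the shift along the world's x, y, z in m, then the turn, a rotation vector about the world's x, y, z in rad. In form: [[dx, dy, dz, wx, wy, wz], ...]. A call has 1 to 8 rows; each row is the pose to reach, as a shift and turn from the pose commanded when the call began; what a row does not reach only later rows make up. A row lasts 1/10 s, in which the tool goes at most 50 mm and 8.59 degrees, less where a joint would pass 70% of its speed; a pose out of reach is approached as far as the arm can. A call with a gripper value outside its range is refused whole. "gripper" is the closure, from 0 (fully open) to 1 (shut), set as the call begins (left out, the last holds). The fingers move at their own pace and stop on an object; the grip force is fixed at half the most. Time passes only in rows, so rows that repeat a pose let the fingers close. It gives the time, the measured TCP pose, the force and the opening at its end, in the units of the state.
- read_state(): the state, without advancing time (a new reading comes with each control period).
- get_image(name): name is "scene" or "top"; returns a dict with "image" (420x560x3 uint8, blue, green, red), "fx", "fy", "cx", "cy" (pixels), "dist_coeffs" ([k1, k2, p1, p2, k3] as OpenCV has them; the pictures are not rectified), "R" (3x3) and "t" (3): a world point X has camera coordinates R X + t. Camera axes: x right, y down, z forward; pixel columns grow to the right and rows downward; lengths in mm; the calibration is good to about 2 mm. A picture is of the moment at which its call begins. There is no depth.
- hand_in(): hands the job in, once; it reports no verdict.
The state is a dict: "time": time; "q": joint angles; "qvel": joint speeds; "joint_efforts": joint torques, N m; "tool_pos": TCP position; "orientation": TCP orientation; "contact_force": force on the tool from outside, world axes, zero at the start; "torque": the same for the moment, N m; "opening": opening from 0.0 (shut) to 1.0 (fully open).
Only numpy, scipy, OpenCV 4.12 (cv2) and the standard library are available. Lean on these libraries where they do the work, as an engineer would, in place of code of your own. Each camera call takes 0.05 s, during which the arm holds its last target. There are 200 camera calls.

## Working session

There is one attempt and no reset: what is moved stays moved. The work goes in short steps, Python scripts to look and compute and a tool call to move; the robot and the scene stay as the last step left them, time stands still between calls to the robot, and variables do not carry over. Pictures are saved under pics/ and viewed, about 8 in all and at most 12, crops included, and the job is handed in when it is done.

Besides the shell and the picture viewer there is one more tool, called after ">>>" as a command line: name --pt "numbers of a row" for each row, then --argument value for the rest. move_arm: Moves the arm, as the interface text tells. Its arguments: {"type":"object","properties":{"plan":{"type":"array"},"gripper":{"type":"number"}},"required":["plan"]}

```bash
mkdir -p pics; cat > h.py <<'E'
from workcell import *
import numpy as np, cv2
def snap(n,f=None):
    d=get_image(n); d['K']=np.array([[d['fx'],0,d['cx']],[0,d['fy'],d['cy']],[0,0,1.]]); d['D']=np.array(d['dist_coeffs'],float)
    d['R']=np.array(d['R']);d['t']=np.array(d['t'])
    if f: cv2.imwrite('pics/'+f,d['image'])
    return d
def ray(d,px,z):
    u=cv2.undistortPoints(np.array(px,float).reshape(-1,1,2),d['K'],d['D']).reshape(-1,2)
    r=np.c_[u,np.ones(len(u))]@d['R']; c=-d['R'].T@d['t']
    return c+r*((z-c[2])/r[:,2])[:,None]
def proj(d,X):
    return cv2.projectPoints(np.array(X,float).reshape(-1,1,3),cv2.Rodrigues(d['R'])[0],d['t'],d['K'],d['D'])[0].reshape(-1,2)
E
python3 - <<'E'
from h import *
for n in('scene','top'):
    d=snap(n,n+'0.png'); print(n,-d['R'].T@d['t'],d['fx'],d['R'][2])
print(read_state())
E
```

```text
scene [ -31.03436393 -675.45795711  652.08722585] 476.72280436386905 [ 0.54153911  0.63589794 -0.54988109]
top [ 330.05856764   19.48062753 1144.94333334] 449.4761164615713 [ 0.1918509  -0.03190046 -0.9809055 ]
{'time': 0.1, 'q': array([-1.27718431,  0.41184274, -0.01270688,  1.59697215,  0.00559281,
        1.13427675, -0.08222792]), 'qvel': array([-0.00237567, -0.00247452, -0.00041767, -0.00249111, -0.00088432,
        0.00194904, -0.00151343]), 'joint_efforts': array([ 2.52255886e-03, -6.01826549e+01,  6.84147533e-01, -3.00089693e+01,
        1.40586580e-02,  6.51173905e-03, -1.43186497e-06]), 'tool_pos': array([221.10921692, 584.10478088, 230.51811934]), 'orientation': array([-1.55354604,  0.28408238, -0.28382102]), 'contact_force': array([ 0.19870179, -0.10835397, -0.3228325 ]), 'torque': array([-0.01861944, -0.02437948, -0.01747789]), 'opening': 1.0030685650221391}
```

View pics/scene0.png

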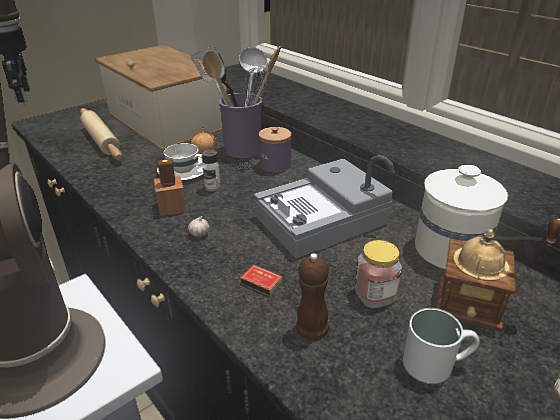

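View pics/top0.png

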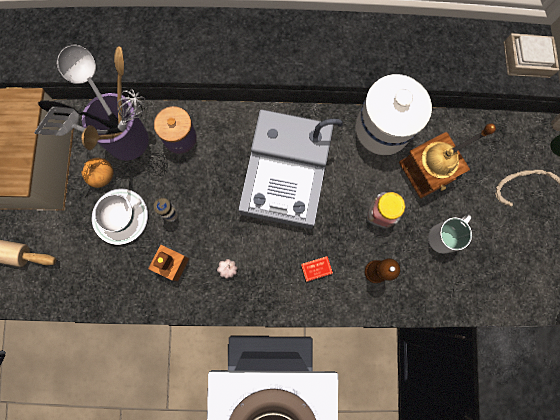

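The scene view shows the block with the screwdriver at (170,190) and the unit at (320,205). In the top view the block is at (167,263), the fasteners at about (260,199) and (299,208), the garlic at (227,268) and the matchbox at (317,268). I'll zoom in next.

```bash
python3 - <<'E'
from h import *
d=cv2.imread('pics/top0.png'); s=cv2.imread('pics/scene0.png')
a=cv2.resize(d[160:230,235:335],None,fx=5,fy=5,interpolation=cv2.INTER_CUBIC)  # 500x350
b=cv2.resize(d[235:290,140:200],None,fx=5,fy=5,interpolation=cv2.INTER_CUBIC)  #300x275
c=cv2.resize(s[150:220,140:220],None,fx=3.5,fy=3.5,interpolation=cv2.INTER_CUBIC)[:245]
e=cv2.resize(s[180:240,255:345],None,fx=5,fy=4,interpolation=cv2.INTER_CUBIC)[:240,:500]
o=np.zeros((600,800,3),np.uint8); o[:350,:500]=a; o[:275,500:]=b; o[355:600,500:780]=c; o[355:595,:450]=e
cv2.imwrite('pics/z1.png',o)
E
```

```text
(no output)
```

View pics/z1.png

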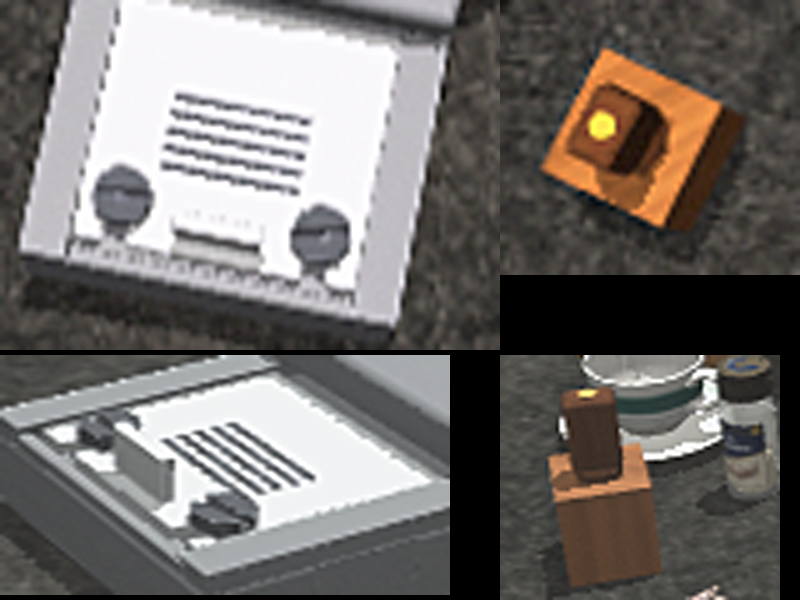

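```bash
python3 - <<'E'
from h import *
d=snap('top'); s=snap('scene'); im=d['image']; hsv=cv2.cvtColor(im,cv2.COLOR_BGR2HSV)
def big(m,x0,y0,x1,y1):
    w=np.zeros_like(m); w[y0:y1,x0:x1]=m[y0:y1,x0:x1]
    c=cv2.findContours(w,0,cv2.CHAIN_APPROX_NONE)[0]; return max(c,key=cv2.contourArea)
zc=lambda l,x,y,x0,y0:[(x0+(p[0]-x)/5,y0+(p[1]-y)/5) for p in l]
blk=ray(d,zc([(542,170),(603,48),(722,103),(663,230)],500,0,140,235),70)
print('block hand',blk[:,:2].round(1).tolist(),blk.mean(0).round(1),'sides',np.linalg.norm(np.roll(blk,-1,0)-blk,axis=1).round(1))
orange=cv2.inRange(hsv,(5,120,120),(20,255,255)); c=big(orange,140,235,200,290); 
r=cv2.boxPoints(cv2.minAreaRect(c)); R=ray(d,r,70); print('block rect',R[:,:2].round(1).tolist(),R.mean(0).round(1))
ye=cv2.inRange(hsv,(24,120,150),(35,255,255)); c=big(ye,140,235,200,290); m=cv2.moments(c); py=(m['m10']/m['m00'],m['m01']/m['m00']) if m['m00'] else (160.6,260.2)
print('yellow',py,ray(d,py,130).round(1))
ht=ray(d,zc([(567,150),(598,85),(650,108),(620,172)],500,0,140,235),130); print('handle',ht[:,:2].round(1).tolist(),ht.mean(0).round(1))
cl,cr=ray(d,zc([(123,194),(320,235)],0,0,235,160),68); v=cl-cr
print('cams',cl.round(1),cr.round(1),np.linalg.norm(v).round(1),'yaw deg',np.degrees(np.arctan2(-v[0],v[1])).round(2))
# slot lines
sl=ray(d,zc([(96,194),(150,196),(293,236),(348,238)],0,0,235,160),68);print(sl.round(1))
ys=cv2.inRange(cv2.cvtColor(s['image'],cv2.COLOR_BGR2HSV),(20,120,150),(35,255,255)); 
# scene cross-check: project estimates
print('scene proj cams',proj(s,[cl,cr]).round(1),'yellow',proj(s,ray(d,py,130)).round(1))
for n,px,z in(('garlic',(227,268),25),('match',(317,268),18),('mill',(380,270),150),('jam',(390,208),110),('spice',(163,206),105)): print(n,ray(d,px,z).round(0))
E
```

```text
block hand [[393.5, 299.5], [452.3, 273.7], [427.1, 215.2], [366.4, 240.2]] [409.8 257.1  70. ] sides [64.3 63.8 65.7 65.1]
block rect [[394.8, 301.0], [454.7, 274.8], [427.6, 216.6], [368.2, 243.2]] [411.4 258.9  70. ]
yellow (160.0, 259.60606060606057) [[411.6 258.9 130. ]]
handle [[399.1, 273.1], [428.7, 260.8], [418.8, 236.6], [389.8, 248.6]] [409.1 254.8 130. ]
cams [569.8  38.7  68. ] [551.2 -58.2  68. ] 98.7 yaw deg -10.89
[[569.6  51.9  68. ]
 [569.1  25.4  68. ]
 [550.4 -44.9  68. ]
 [550.  -71.9  68. ]]
scene proj cams [[276.2 197.5]
 [298.6 218.5]] yellow [[164.2 161. ]]
garlic [[402. 116.  25.]]
match [[ 406. -108.   18.]]
mill [[ 395. -234.  150.]]
jam [[ 544. -273.  110.]]
spice [[540. 265. 105.]]
```

```bash
python3 - <<'E'
from h import *
from scipy.spatial.transform import Rotation as Ro
st=read_state(); M=Ro.from_rotvec(st['orientation']).as_matrix(); print(M.round(3)); print('jaw yaw',np.degrees(np.arctan2(M[1,2],M[0,2])))
d=snap('top'); g=cv2.cvtColor(d['image'],cv2.COLOR_BGR2GRAY); 
for (u,v) in((260,199),(299,207)):
    print(g[v-8:v+9,u-9:u+10])
h=cv2.cvtColor(d['image'],cv2.COLOR_BGR2HSV)
E
```

```text
[[ 0.935 -0.     0.354]
 [-0.354 -0.001  0.935]
 [ 0.    -1.    -0.001]]
jaw yaw 69.26999122535963
[[197 189 254 251 249 250 253 254 255 254 251 249 249 249 250 254 249 254
  255]
 [187 247 253 251 252 255 243 223 222 245 255 255 252 249 251 255 172 166
  208]
 [163 255 253 255 252 244 168 126 114 157 201 235 255 253 251 255 142  77
   95]
 [115 255 255 252 181 153 115 114 106 105  93 139 225 255 254 254 242 238
  243]
 [188 255 255 204 108 104 112 114 115 114 114 105 125 221 255 252 253 254
  254]
 [220 255 255 138 108 119 116 119 120 122 119 113 104 127 255 254 250 249
  249]
 [249 255 234  79  77  81  80  79  78  91  95  90  97 118 244 255 250 249
  248]
 [255 255 185  91  95  98  96 126 101  62  57  64  65  73 150 255 251 249
  248]
 [255 255 163 107 115 122 116 142 135 114 103 100 102  86 129 255 252 249
  248]
 [255 255 194 111 113 116 116 121 123 124 120 119 117 107 158 255 252 249
  249]
 [255 255 228 109 111 115 118 114 113 115 114 114 116  58 177 255 251 249
  248]
 [255 255 237  94 107 115 118 114 112 116 117 114 104  63 254 255 250 249
  250]
 [253 254 255 150  92  87  99
[... 1054 characters left out ...]
 102 102 138 156 121 119 114  98 245 255 239
  199]
 [249 253 255 116 111 118 118 119 120 138 132 115 116 112 110 226 255 186
  196]
 [248 252 255 109 105 112 114 114 114 114 116 112 115 110  91 255 255 136
  193]
 [249 251 255 175  75 106 111 114 114 117 111 115 111  76 105 255 255 148
  191]
 [249 250 255 254 148  94 124 127 126 123 112 106 101  94 248 255 255 185
  192]
 [250 249 251 255 255 123  86  82  72  71  53  82 100 250 255 255 237 192
  190]
 [254 253 252 255 255 156  92  88  88  82 106 164 161 255 254 255 227 196
  194]
 [233 249 255 255 255 131 100 106 107 100 226 255 246 254 252 255 190 190
  189]
 [127 162 199 218 223 168 171 176 101  89 246 255 254 252 252 255 168 189
  193]]
```

```bash
python3 - <<'E'
from h import *
def slot(d,c0,half,name,up):
    g=cv2.cvtColor(d['image'],cv2.COLOR_BGR2GRAY).astype(float); out=[]
    for u in range(round(c0[0])-half,round(c0[0])+half+1):
        v=np.arange(round(c0[1])-up,round(c0[1])+up+1); w=np.clip(100-g[v,u],0,None)
        if w.sum()>20: out.append((u,(v*w).sum()/w.sum()))
    return np.array(out)
for n,half,up in(('top',4,3),('scene',5,4)):
    d=snap(n)
    for c in((570.5,39.5,68),(552,-57.3,68)):
        p0=proj(d,[c])[0]
        if n=='scene': 
            v,u=p0[::-1].round().astype(int); print(p0.round(1)); print(cv2.cvtColor(d['image'],cv2.COLOR_BGR2GRAY)[v-7:v+8,u-10:u+11]); continue
        o=slot(d,p0-[0,1.5],half,n,up); P=ray(d,o,68); f=np.polyfit(P[:,1],P[:,0],1); print(n,p0.round(1),o.round(2).tolist(),'dir deg',90-np.degrees(np.arctan(f[0])),'x at c',np.polyval(f,c[1]))
E
```

```text
top [259.3 198.5] [[255.0, 197.17], [257.0, 197.12], [260.0, 197.84], [261.0, 197.42], [262.0, 197.83], [263.0, 197.92]] dir deg 85.27122892312403 x at c 573.0583752466385
top [298.6 206.7] [[295.0, 205.84], [296.0, 205.9], [297.0, 205.82], [298.0, 205.87], [299.0, 205.79], [302.0, 205.12], [303.0, 205.19]] dir deg 97.05209403810294 x at c 554.5953835100921
[276.2 197.2]
[[211 187 178 174 172 172 170 170 169 171 169 172 173 173 175 175 185 181
  139  84  59]
 [174 172 170 170 169 170 170 172 171 172 174 174 180 185 167 117  75  57
   52 100 152]
 [170 169 171 169 172 172 173 174 176 183 182 155 108  73  63  75 115 147
  174 171 255]
 [172 171 171 174 174 175 186 181 144  94  74  73  91 119 175 175 255 255
  255 254 249]
 [174 174 175 185 171 128  83  64  89 110 113 113 113 117  99 224 255 253
  246 244 243]
 [179 155 111  69  58  86 107 160 105  68 111 111 104 106 103  72 140 253
  246 242 242]
 [ 64  58  76 119 126 110 106 162  93  67  61 103 119 158 137 101  87 255
  248 243 242]
 [124 177 182 187 162 115 109 109 112  93  66  91 255 255 255 164  84 204
  246 243 242]
 [255 255 255 
[... 1259 characters left out ...]
9 245 121 105 110 113 108  83  73  73  70 114 117 111 103 114
  254 246 243]
 [243 244 253 237  94 119 117 115 114 118 106  71  61 107 119 116 126 148
  255 246 243]
 [244 246 255 148  50  49 103 114 117 114 116 120  97  69  56  57 104 152
  255 246 243]
 [251 251 255 159  59  52  56  65 146 122 116 117 142 142  87  58  37 149
  255 248 246]
 [255 255 220 156  80  58  59  59  63  70  58  57  54  49 113 121  48 176
  255 253 254]
 [147 105 106 116 120  76  59  57  64  62  68  62  53  45  97  81 104 197
  228 203 163]
 [112 115 114 115 107 105  95  74  56  49  63  57  57  56 108 161 214 176
  164 166 167]
 [112 115 104 104 113 127 146 170 122  68  83 117 165 184 181 176 171 170
  170 170 171]]
```

>>> move_arm --pt "0.05 -0.05 0 0 0 -0.025" --pt "0.09 -0.1 0 0 0 -0.05" --pt "0.12 -0.15 0 0 0 -0.05" --pt "0.15 -0.2 -0.01 0 0 -0.05" --pt "0.17 -0.25 -0.02 0 0 -0.05" --pt "0.18 -0.3 -0.03 0 0 -0.05" --pt "0.19 -0.326 -0.04 0 0 -0.05" --pt "0.19 -0.326 -0.05 0 0 -0.05"

```text
time: 1.15
tool_pos: [412.7, 255.6, 181.9]
orientation: [-1.545, 0.323, -0.326]
contact_force: [0.9, 1.2, 0.6]
opening: 0.999
```

The slot angles are left ≈ 85° and right ≈ 97° in world. The arm is now above the driver, so I'll descend and grasp it.

>>> move_arm --pt "0 0 -0.025 0 0 0" --pt "0 0 -0.05 0 0 0" --pt "0 0 -0.075 0 0 0" --pt "0 0 -0.094 0 0 0" --pt "0 0 -0.094 0 0 0" --pt "0 0 -0.094 0 0 0"

```text
time: 1.75
tool_pos: [411.3, 258.6, 87.6]
orientation: [-1.547, 0.323, -0.323]
contact_force: [0.1, 0.5, -0.1]
opening: 0.996
```

```bash
python3 - <<'E'
from h import *
d=snap('top');s=snap('scene')
print(read_state()['tool_pos'],read_state()['contact_force'],read_state()['q'])
P=ray(s,[(297,216.2),(304.8,220.8)],68); v=P[1]-P[0]; print(P.round(1),np.degrees(np.arctan2(-v[1],-v[0])))
a=cv2.resize(d['image'][225:295,120:210],(450,350),interpolation=2); b=cv2.resize(s['image'][110:210,120:220],(350,350),interpolation=2)
cv2.imwrite('pics/g1.png',np.hstack([a,b]))
E
```

```text
[411.87961781 259.00620157  88.38952884] [-0.05546023 -1.08493749  0.76737975] [-0.76425852  0.36296649  0.12624108  2.07810069 -0.06932323  0.7026236
  0.56567352]
[[554.4 -49.5  68. ]
 [555.2 -73.3  68. ]] 91.98067222334704
```

View pics/g1.png

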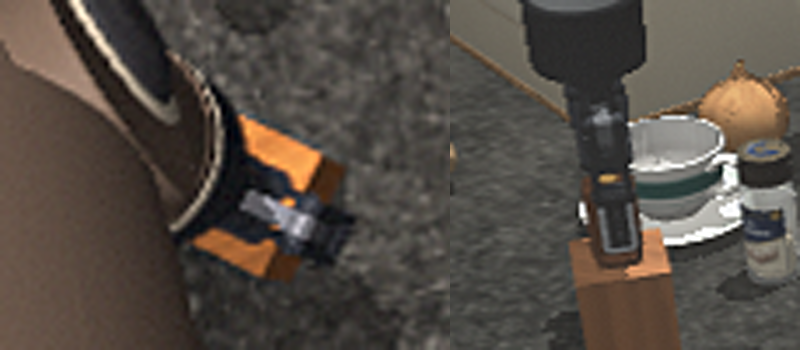

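>>> move_arm --pt "0 0 0 0 0 0" --pt "0 0 0 0 0 0" --pt "0 0 0 0 0 0" --pt "0 0 0 0 0 0" --pt "0 0 0 0 0 0" --pt "0 0 0 0 0 0" --pt "0 0 0 0 0 0" --pt "0 0 0 0 0 0" --gripper 1

```text
time: 2.65
tool_pos: [411.4, 258.7, 87.6]
orientation: [-1.546, 0.323, -0.323]
contact_force: [-0.3, -0.4, 6.3]
opening: 0.275
```

>>> move_arm --pt "0 0 0.015 0 0 0" --pt "0 0 0.03 0 0 0" --pt "0 0 0.05 0 0 0" --pt "0 0 0.07 0 0 0" --pt "0 0 0.09 0 0 0" --pt "0 0 0.1 0 0 0" --pt "0 0 0.1 0 0 0"

```text
time: 3.35
tool_pos: [411.7, 258.9, 188.1]
orientation: [-1.545, 0.322, -0.324]
contact_force: [0.8, 0.2, -2.0]
opening: 0.272
```

>>> move_arm --pt "0.02 -0.02 0 0 0 -0.1" --pt "0.04 -0.05 0 0 0 -0.24" --pt "0.065 -0.085 0 0 0 -0.38" --pt "0.09 -0.12 0 0 0 -0.52" --pt "0.115 -0.155 0 0 0 -0.66" --pt "0.135 -0.185 0 0 0 -0.8" --pt "0.15 -0.205 0 0 0 -0.93" --pt "0.1595 -0.219 0 0 0 -1.06"

```text
time: 4.15
tool_pos: [571.1, 37.0, 185.8]
orientation: [-1.253, 1.142, -1.142]
contact_force: [-0.5, -0.4, -1.3]
opening: 0.274
```

>>> move_arm --pt "0 0 -0.01 0 0 -0.1" --pt "0 0 -0.02 0 0 -0.186" --pt "0 0 -0.03 0 0 -0.186" --pt "0 0 -0.03 0 0 -0.186" --pt "0 0 -0.03 0 0 -0.186"

```text
time: 4.65
tool_pos: [570.4, 39.6, 156.7]
orientation: [-1.169, 1.272, -1.271]
contact_force: [0.1, 0.3, -1.7]
opening: 0.275
```

```bash
python3 - <<'E'
from h import *
from scipy.spatial.transform import Rotation as Ro
d=snap('top');s=snap('scene')
st=read_state();M=Ro.from_rotvec(st['orientation']).as_matrix()
print(st['tool_pos'],'jaw',np.degrees(np.arctan2(M[1,2],M[0,2])),st['q'][6]); p=st['tool_pos']
tip=[p[0],p[1],p[2]-72.5]; cl=[570.7,39.6,68]
print('scene tip',proj(s,[tip]),'cam',proj(s,[cl]),'top tip/cam',proj(d,[tip,cl]))
a=cv2.resize(s['image'][130:240,240:350],(600,600),interpolation=2); b=cv2.resize(d['image'][140:260,250:290],(200,600),interpolation=2)
cv2.imwrite('pics/g2.png',np.hstack([a,b]))
E
```

```text
[570.94427     39.56548935 157.56360344] jaw -4.910833677489905 -0.01365248151069502
scene tip [[276.23819131 190.8434841 ]] cam [[276.19829558 197.19002859]] top tip/cam [[259.15928817 196.80939213]
 [259.23979088 198.45100387]]
```

View pics/g2.png

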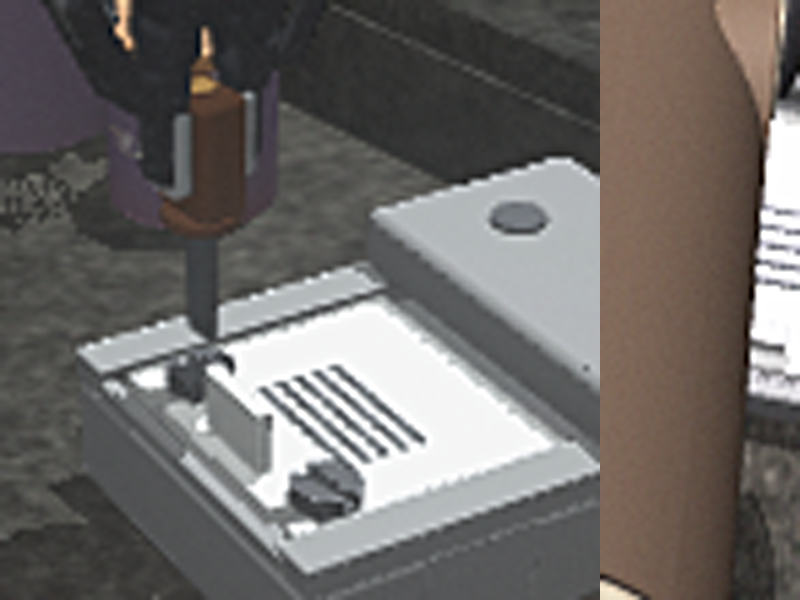

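The scene crop shows the blade tip at about (277,191) directly above the left head at about (276.5,197), as predicted. I'll lower it gently.

>>> move_arm --pt "0 0 -0.008 0 0 0" --pt "0 0 -0.014 0 0 0" --pt "0 0 -0.016 0 0 0" --pt "0 0 -0.018 0 0 0" --pt "0 0 -0.0195 0 0 0" --pt "0 0 -0.0195 0 0 0"

```text
time: 5.35
tool_pos: [570.7, 39.5, 137.7]
orientation: [-1.167, 1.273, -1.273]
contact_force: [-1.1, 0.7, -1.2]
opening: 0.269
```

>>> move_arm --pt "0 0 -0.001 0 0 0" --pt "0 0 -0.002 0 0 0" --pt "0 0 -0.003 0 0 0" --pt "0 0 -0.003 0 0 0"

```text
time: 5.75
tool_pos: [570.8, 39.6, 134.8]
orientation: [-1.167, 1.273, -1.273]
contact_force: [-1.4, -0.3, -1.3]
opening: 0.275
```

>>> move_arm --pt "0 0 0 0 0 0.12" --pt "0 0 0 0 0 0.25" --pt "0 0 0 0 0 0.39" --pt "0 0 0 0 0 0.53" --pt "0 0 0 0 0 0.67" --pt "0 0 0 0 0 0.81" --pt "0 0 0 0 0 0.95" --pt "0 0 0 0 0 1.09"

```text
time: 6.55
tool_pos: [571.9, 40.2, 135.0]
orientation: [-1.524, 0.438, -0.442]
contact_force: [3.4, 1.6, -4.2]
opening: 0.272
```

>>> move_arm --pt "0 0 0 0 0 0.1" --pt "0 0 0 0 0 0.2" --pt "0 0 0 0 0 0.3" --pt "0 0 0 0 0 0.35" --pt "0 0 0 0 0 0.38" --pt "0 0 0 0 0 0.38"

```text
time: 7.15
tool_pos: [572.0, 40.6, 135.1]
orientation: [-1.564, 0.145, -0.149]
contact_force: [4.2, 2.7, -5.0]
opening: 0.276
```

```bash
python3 - <<'E'
from h import *
from scipy.spatial.transform import Rotation as Ro
st=read_state();M=Ro.from_rotvec(st['orientation']).as_matrix()
print(st['tool_pos'],'jaw',np.degrees(np.arctan2(M[1,2],M[0,2])),st['q'][6],st['torque'],st['contact_force'])
E
```

```text
[571.97939098  40.64839925 135.05785736] jaw 79.29799868345837 1.2900675835316635 [ 1.03601977 -1.24667454 -0.04118974] [ 4.22226795  2.6582565  -5.02035994]
```

>>> move_arm --pt "0.0005 0.0005 0 0 0 0.05" --pt "0.0005 0.0005 0 0 0 0.1" --pt "0.0005 0.0005 0 0 0 0.14" --pt "0.0005 0.0005 0 0 0 0.14"

```text
time: 7.55
tool_pos: [572.1, 40.9, 135.0]
orientation: [-1.569, 0.036, -0.039]
contact_force: [3.8, 3.6, -4.1]
opening: 0.275
```

```bash
cat > s.py <<'E'
from h import *
from scipy.spatial.transform import Rotation as Ro
st=read_state();M=Ro.from_rotvec(st['orientation']).as_matrix()
print(st['time'],st['tool_pos'],'jaw',np.degrees(np.arctan2(M[1,2],M[0,2])),st['q'][6],st['torque'],st['contact_force'],st['opening'])
E
python3 s.py
```

```text
7.55 [572.13807742  40.93153739 135.01585425] jaw 87.29785357017953 1.4133359346342182 [ 0.99664925 -1.13342896 -0.06396419] [ 3.76127579  3.59631771 -4.12520197] 0.27534709103378613
```

>>> move_arm --pt "0 0 0 0 0 0.04" --pt "0 0 0 0 0 0.08" --pt "0 0 0 0 0 0.08"

```text
time: 7.85
tool_pos: [572.1, 41.0, 135.0]
orientation: [-1.569, -0.027, 0.024]
contact_force: [3.9, 3.5, -5.1]
opening: 0.269
```

```bash
python3 s.py
```

```text
7.85 [572.13191782  41.00662414 135.03634758] jaw 91.85611974391392 1.4839886382895315 [ 1.11285238 -1.26271683 -0.04362145] [ 3.9383864   3.49441883 -5.073275  ] 0.26895174069610783
```

```bash
python3 - <<'E'
from h import *
s=snap('scene')
cv2.imwrite('pics/g3.png',cv2.resize(s['image'][165:225,250:330],(800,600),interpolation=2))
E
```

```text
(no output)
```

View pics/g3.png

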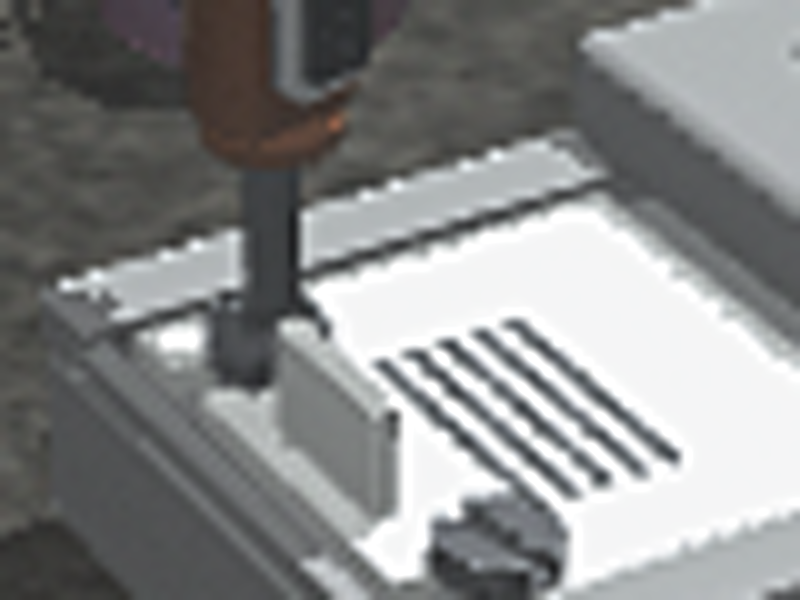

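>>> move_arm --pt "0 0 0 0 0 0.04" --pt "0 0 0 0 0 0.08" --pt "0 0 0 0 0 0.1" --pt "0 0 0 0 0 0.1"

```text
time: 8.3
tool_pos: [572.1, 41.1, 135.0]
orientation: [-1.567, -0.105, 0.102]
contact_force: [4.6, 4.2, -4.3]
opening: 0.273
```

```bash
python3 s.py
```

```text
8.3 [572.11563548  41.14628695 135.04052167] jaw 97.54822055638316 1.572319098939409 [ 1.16254002 -1.16021241 -0.10348382] [ 4.55369032  4.24109706 -4.33481222] 0.27309052431168573
```

>>> move_arm --pt "0 0 0.0 0 0 -0.08" --pt "0 0 0.01 0 0 -0.08" --pt "0 0 0.025 0 0 -0.08" --pt "-0.005 -0.015 0.045 0 0 -0.15" --pt "-0.01 -0.04 0.05 0 0 -0.28" --pt "-0.015 -0.07 0.05 0 0 -0.42" --pt "-0.02 -0.099 0.05 0 0 -0.56" --pt "-0.02 -0.099 0.05 0 0 -0.7"

```text
time: 9.1
tool_pos: [549.5, -65.1, 185.7]
orientation: [-1.526, 0.455, -0.454]
contact_force: [0.6, 1.1, -1.7]
opening: 0.272
```

>>> move_arm --pt "0 0 0 0 0 -0.14" --pt "0 0 0 0 0 -0.28" --pt "0 0 0 0 0 -0.42" --pt "0 0 0 0 0 -0.56" --pt "0 0 0 0 0 -0.7" --pt "0 0 0 0 0 -0.84" --pt "0 0 0 0 0 -0.92" --pt "0 0 0 0 0 -0.92"

```text
time: 9.9
tool_pos: [550.6, -59.5, 185.2]
orientation: [-1.248, 1.149, -1.148]
contact_force: [-1.3, 0.2, -2.4]
opening: 0.273
```

```bash
python3 s.py; python3 - <<'E'
from h import *
s=snap('scene')
st=read_state();p=st['tool_pos']
print(proj(s,[[p[0],p[1],p[2]-73],[552.3,-57.5,68],[571.3,40,68]]))
cv2.imwrite('pics/g4.png',cv2.resize(s['image'][180:240,255:335],(800,600),interpolation=2))
E
```

```text
9.9 [550.60091693 -59.5156412  185.23308149] jaw 4.70612050030119 0.26698343899514776 [-0.02799224 -0.03385787  0.04374578] [-1.29000506  0.19479392 -2.44922474] 0.27304098097365304
[[299.23496732 201.50762696]
 [298.78810336 218.14573636]
 [276.28416415 197.03060081]]
```

View pics/g4.png

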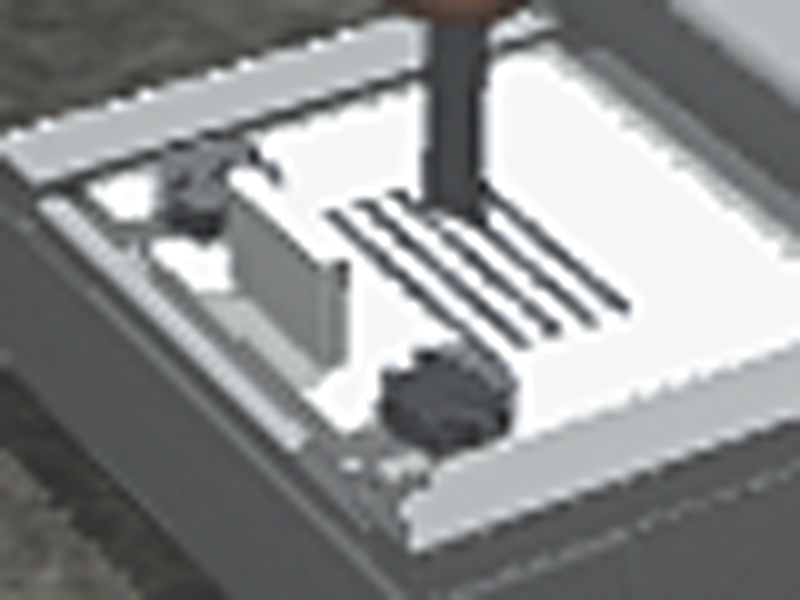

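>>> move_arm --pt "0.0022 0.0022 -0.015 0 0 0" --pt "0.0022 0.0022 -0.03 0 0 0" --pt "0.0022 0.0022 -0.038 0 0 0" --pt "0.0022 0.0022 -0.042 0 0 0" --pt "0.0022 0.0022 -0.045 0 0 0" --pt "0.0022 0.0022 -0.047 0 0 0" --pt "0.0022 0.0022 -0.047 0 0 0"

```text
time: 10.65
tool_pos: [553.5, -56.8, 137.8]
orientation: [-1.247, 1.148, -1.148]
contact_force: [0.6, -0.2, -1.2]
opening: 0.272
```

```bash
python3 s.py
```

```text
10.65 [553.52094394 -56.81659922 137.84289178] jaw 4.759104014842272 0.29229175314134676 [ 0.00248872 -0.0237064  -0.05545327] [ 0.6497837  -0.17468236 -1.16827502] 0.2717134940895011
```

>>> move_arm --pt "0 0 -0.0015 0 0 0" --pt "0 0 -0.0028 0 0 0" --pt "0 0 -0.0028 0 0 0.1" --pt "0 0 -0.0028 0 0 0.23" --pt "0 0 -0.0028 0 0 0.37" --pt "0 0 -0.0028 0 0 0.51" --pt "0 0 -0.0028 0 0 0.65" --pt "0 0 -0.0028 0 0 0.79"

```text
time: 11.45
tool_pos: [553.2, -56.9, 135.0]
orientation: [-1.502, 0.542, -0.542]
contact_force: [0.2, -0.2, -1.5]
opening: 0.274
```

>>> move_arm --pt "0 0 0 0 0 0.12" --pt "0 0 0 0 0 0.24" --pt "0 0 0 0 0 0.36" --pt "0 0 0 0 0 0.48" --pt "0 0 0 0 0 0.58" --pt "0 0 0 0 0 0.66" --pt "0 0 0 0 0 0.72" --pt "0 0 0 0 0 0.72"

```text
time: 12.25
tool_pos: [553.4, -56.6, 135.0]
orientation: [-1.57, -0.018, 0.018]
contact_force: [-0.5, 1.3, -1.7]
opening: 0.273
```

```bash
python3 s.py
```

```text
12.25 [553.37865301 -56.63282986 134.99165567] jaw 91.31297561809926 1.6332620451436801 [ 0.23413318 -0.0555895  -0.06037523] [-0.45604835  1.25384894 -1.73905336] 0.27267069671458444
```

Continue to the same angle as on the left, where the torque rose.

>>> move_arm --pt "0 0 0 0 0 0.04" --pt "0 0 0 0 0 0.08" --pt "0 0 0 0 0 0.1" --pt "0 0 0 0 0 0.11" --pt "0 0 0 0 0 0.11"

```text
time: 12.75
tool_pos: [553.4, -56.6, 135.0]
orientation: [-1.568, -0.103, 0.103]
contact_force: [-0.5, 2.0, -2.5]
opening: 0.269
```

```bash
python3 s.py
```

```text
12.75 [553.35377645 -56.57528753 134.95663272] jaw 97.52357962104806 1.7301317652272499 [ 0.41763404  0.03914739 -0.10700713] [-0.45419854  2.01791804 -2.48647666] 0.2692119102233584
```

>>> move_arm --pt "0 0 0 0 0 -0.08" --pt "0 0 0.01 0 0 -0.08" --pt "0 0 0.03 0 0 -0.08" --pt "-0.005 0.005 0.052 0 0 -0.1" --pt "-0.025 0.04 0.052 0 0 -0.2" --pt "-0.045 0.08 0.052 0 0 -0.3" --pt "-0.065 0.125 0.052 0 0 -0.4" --pt "-0.085 0.17 0.052 0 0 -0.5"

```text
time: 13.55
tool_pos: [468.1, 114.3, 188.2]
orientation: [-1.551, 0.29, -0.293]
contact_force: [1.3, 0.5, -1.0]
opening: 0.271
```

>>> move_arm --pt "-0.015 0.035 0 0 0 -0.04" --pt "-0.03 0.07 0 0 0 -0.043" --pt "-0.042 0.105 0 0 0 -0.043" --pt "-0.052 0.135 0 0 0 -0.043" --pt "-0.057 0.145 0 0 0 -0.043" --pt "-0.057 0.145 0 0 0 -0.043"

```text
time: 14.15
tool_pos: [411.0, 259.6, 187.6]
orientation: [-1.546, 0.318, -0.319]
contact_force: [-0.6, 0.2, -1.4]
opening: 0.27
```

```bash
python3 s.py; python3 - <<'E'
from h import *
s=snap('scene');d=snap('top')
st=read_state();p=st['tool_pos']
print('scene tip',proj(s,[[p[0],p[1],p[2]-73],[411.3,258.6,70]]))
o=np.zeros((600,800,3),np.uint8)
o[:300,:400]=cv2.resize(s['image'][180:240,255:335],(400,300),interpolation=2)
o[300:,:400]=cv2.resize(d['image'][175:235,240:320],(400,300),interpolation=2)
o[:,400:]=cv2.resize(s['image'][110:230,130:210],(400,600),interpolation=2)
cv2.imwrite('pics/g5.png',o)
E
```

```text
14.15 [410.98789962 259.64186788 187.64684947] jaw 66.69890022847162 0.48075279241535696 [-0.0271232   0.00329345  0.03220526] [-0.55198505  0.17235314 -1.44041221] 0.270289088848231
scene tip [[165.67212335 167.13392658]
 [167.50810732 183.15467163]]
```

View pics/g5.png

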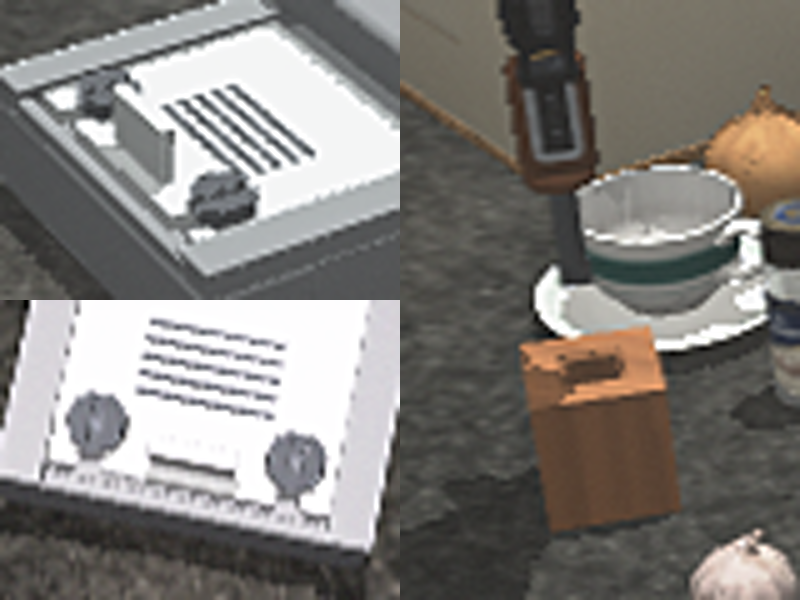

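```bash
python3 - <<'E'
from h import *
d=snap('top'); g=cv2.cvtColor(d['image'],cv2.COLOR_BGR2GRAY)
for (u,v) in((259,199),(299,207)): print(g[v-8:v+8,u-7:u+8])
E
```

```text
[[214 255 255 254 254 255 255 255 254 254 254 253 253 254 255]
 [255 255 255 255 255 254 244 255 255 255 255 255 254 255 255]
 [255 255 255 254 255 201 150 225 247 245 237 255 255 255 255]
 [255 255 255 184 174 133 108  97 139 137 124 237 255 255 255]
 [255 255 226 122 124 125 111 130 128 123 120 121 255 255 255]
 [255 255 144 124 127 133  85 130 131 127 126 116 160 255 255]
 [255 194 132 127 128 131 111 134 144 127 129 120 122 243 255]
 [255 120 130 134 128 131 142 141 147 129 129 123 123 128 255]
 [255 116 124 130 131 117 162 171 147 128 130 129 106  97 255]
 [255 201 126 132 130 104 145 175 145 130 133 131  77 139 255]
 [255 248 132 131 133  83 131 145 134 129 126 129  34 200 255]
 [255 255 113 123 134  67 131 134 127 127 128 147  69 213 255]
 [255 255 174 104 130 110 134 131 130 126 134 109 182 255 255]
 [255 255 255 180 116 132 131 132 104 101  99 150 255 255 255]
 [255 255 255 184 111 123 125 125 122 191 180 255 255 255 254]
 [255 255 255 232 115 112 111 110 152 222 255 255 255 254 253]]
[[255 253 252 255 255 255 255 255 254 254 254 253 253 253 253]
 [255 255 255 255 255 254 25
[... 217 characters left out ...]
5 255]
 [255 255 126 123 131 131 120 133 130 164 125 113 149 255 255]
 [255 182 131 128 130 129 133 134 101 154 129 122 105 255 255]
 [255  69 148 132 130 115 155 155 144 125 127 123 108 203 255]
 [255  70 141 132 127 106 167 180 117 128 130 125  97 226 255]
 [255 112 127 136 126 123 145 179  97 129 131 128  71 247 255]
 [255 119 124 129 127 128 132 145 111 129 125 125  49 255 255]
 [255 202  89 126 133 131 135 132 123 128 119 162 129 255 255]
 [255 255 168 110 127 130 130 133 127 126 146 123 255 255 255]
 [255 255 255 141  96 131 134 116 112  96 131 255 255 255 250]
 [255 255 255 177 106 126 129 112 138 185 185 255 255 255 243]
 [255 255 255 148 110 113 115 110 247 255 255 255 255 255 216]]
```

Both slots now lie along the unit's x (tilted about 8–12° up-right, like the rails), so both fasteners are open. The driver tip at about (164,166) is roughly 3 mm left of nominal above the hole at (168,184). That is within the hole's play, so I'll correct slightly and lower.

>>> move_arm --pt "0.002 -0.0018 -0.01 0 0 0" --pt "0.002 -0.0018 -0.025 0 0 0" --pt "0.002 -0.0018 -0.035 0 0 0" --pt "0.002 -0.0018 -0.045 0 0 0" --pt "0.002 -0.0018 -0.055 0 0 0" --pt "0.002 -0.0018 -0.065 0 0 0" --pt "0.002 -0.0018 -0.065 0 0 0"

```text
time: 15.0
tool_pos: [412.7, 255.9, 120.5]
orientation: [-1.549, 0.324, -0.321]
contact_force: [-0.9, -0.9, -1.8]
opening: 0.274
```

```bash
python3 s.py
```

```text
15.0 [412.70016311 255.86199562 120.49771322] jaw 66.46753231055744 0.47564319470989513 [-0.04863185 -0.01303531 -0.03470098] [-0.94918353 -0.8975444  -1.77730115] 0.27351006070808775
```

>>> move_arm --pt "0 0.002 -0.01 0 0 0" --pt "0 0.002 -0.018 0 0 0" --pt "0 0.002 -0.025 0 0 0" --pt "0 0.002 -0.029 0 0 0" --pt "0 0.002 -0.031 0 0 0" --pt "0 0.002 -0.031 0 0 0"

```text
time: 15.6
tool_pos: [413.4, 258.4, 90.8]
orientation: [-1.547, 0.322, -0.322]
contact_force: [0.1, -0.6, -1.5]
opening: 0.271
```

```bash
python3 s.py
```

```text
15.6 [413.36632364 258.38236751  90.7698655 ] jaw 66.46437756137638 0.46624905835951047 [-0.00354224 -0.00986723 -0.05246906] [ 0.1185537  -0.57667933 -1.45136536] 0.2705624955231691
```

>>> move_arm --pt "-0.0015 0 -0.0015 0 0 0" --pt "-0.0015 0 -0.003 0 0 0" --pt "-0.0015 0 -0.0035 0 0 0" --pt "-0.0015 0 -0.0035 0 0 0"

```text
time: 16.0
tool_pos: [411.9, 258.5, 87.7]
orientation: [-1.547, 0.322, -0.322]
contact_force: [-0.6, -0.9, 0.2]
opening: 0.273
```

```bash
python3 s.py
```

```text
16.0 [411.87771588 258.47823201  87.67869374] jaw 66.46373764417152 0.4634590881589714 [-0.09338691  0.22879862 -0.02567535] [-0.64807726 -0.86082542  0.22601943] 0.27253958789946725
```

Resting on the block: the weight is gone from the wrist. I'll release, wait, then rise.

>>> move_arm --pt "0 0 0 0 0 0" --pt "0 0 0 0 0 0" --pt "0 0 0 0 0 0" --pt "0 0 0 0 0 0" --pt "0 0 0 0 0 0" --pt "0 0 0 0 0 0" --pt "0 0 0 0 0 0" --pt "0 0 0 0 0 0" --gripper 0

```text
time: 16.8
tool_pos: [411.9, 258.4, 87.5]
orientation: [-1.547, 0.322, -0.322]
contact_force: [-0.8, -0.8, -0.3]
opening: 1.002
```

>>> move_arm --pt "0 0 0.015 0 0 0" --pt "0 0 0.035 0 0 0" --pt "0 0 0.06 0 0 0" --pt "0 0 0.09 0 0 0" --pt "0 0 0.12 0 0 0" --pt "0 0 0.12 0 0 0"

```text
time: 17.4
tool_pos: [413.7, 259.7, 211.3]
orientation: [-1.542, 0.319, -0.326]
contact_force: [0.5, 0.6, 1.4]
opening: 1.002
```

```bash
python3 s.py; python3 - <<'E'
from h import *
s=snap('scene');d=snap('top')
print('expect yellow',proj(s,[[411.3,258.7,130]]),proj(d,[[411.3,258.7,130]]))
o=np.zeros((600,800,3),np.uint8)
o[:,:400]=cv2.resize(s['image'][110:230,130:210],(400,600),interpolation=2)
o[:400,400:]=cv2.resize(d['image'][230:310,120:200],(400,400),interpolation=2)
cv2.imwrite('pics/g6.png',o)
E
```

```text
17.4 [413.73870336 259.7472717  211.34593795] jaw 66.45348513729935 0.4828057901411089 [ 0.0383523  -0.01658041 -0.00034941] [0.49093146 0.62185546 1.42091952] 1.0018449473222197
expect yellow [[164.13078892 161.1031246 ]] [[160.07607679 259.72170962]]
```

View pics/g6.png

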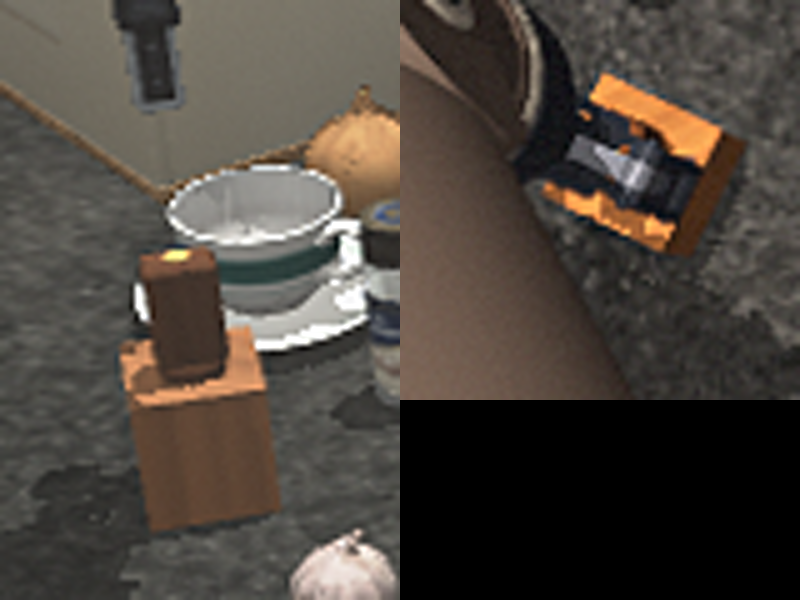

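The driver stands upright, its yellow cap at (164.8,160.8) against the expected (164.1,161.1). Next I'll go in front of the tab with the gripper shut.

>>> move_arm --pt "0.015 -0.03 0 0 0 0.03" --pt "0.03 -0.07 0 0 0 0.08" --pt "0.05 -0.11 0 0 0 0.13" --pt "0.065 -0.15 0 0 0 0.18" --pt "0.085 -0.195 0 0 0 0.221" --pt "0.1 -0.235 0 0 0 0.221" --pt "0.1095 -0.2595 0 0 0 0.221" --pt "0.1095 -0.2595 0 0 0 0.221" --gripper 1

```text
time: 18.3
tool_pos: [521.5, -5.8, 206.0]
orientation: [-1.568, 0.155, -0.153]
contact_force: [-0.1, 0.1, -1.2]
opening: -0.001
```

```bash
python3 s.py
```

```text
18.3 [521.54947409  -5.81743859 206.00298383] jaw 78.75548045823406 1.3185467943626727 [0.10363847 0.03474337 0.02765457] [-0.10328236  0.09074842 -1.19737251] -0.0007941281706283078
```

>>> move_arm --pt "0 0.001 -0.03 0 0 0" --pt "0 0.001 -0.06 0 0 0" --pt "0 0.001 -0.09 0 0 0" --pt "0 0.001 -0.115 0 0 0" --pt "0 0.001 -0.13 0 0 0" --pt "0 0.001 -0.136 0 0 0" --pt "0 0.001 -0.136 0 0 0"

```text
time: 19.0
tool_pos: [520.3, 0.6, 70.3]
orientation: [-1.566, 0.151, -0.146]
contact_force: [-0.3, 1.2, 0.6]
opening: -0.001
```

```bash
python3 s.py; python3 - <<'E'
from h import *
s=snap('scene')
cv2.imwrite('pics/g7.png',cv2.resize(s['image'][160:240,250:350],(750,600),interpolation=2))
E
```

```text
19.0 [520.30169136   0.58126325  70.26506819] jaw 79.17690627876918 1.3332419709333854 [-0.01076456 -0.00224537  0.00813771] [-0.34591734  1.20357009  0.55982444] -0.0005967557805029078
```

View pics/g7.png

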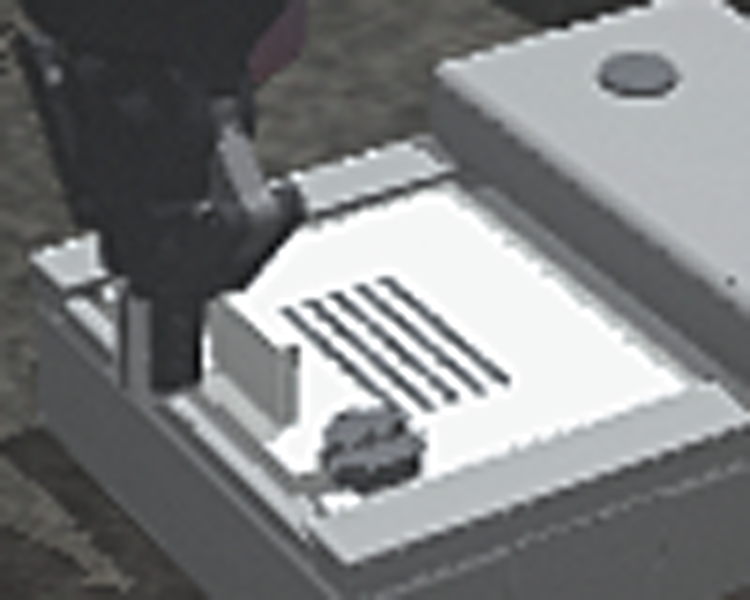

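The fingers are in front of the tab and centred on it (y ≈ 1 mm), clear of the heads. Pushing along the unit's x.

>>> move_arm --pt "0.0108 -0.0021 0 0 0 0" --pt "0.0206 -0.004 0 0 0 0" --pt "0.0304 -0.0059 0 0 0 0" --pt "0.0403 -0.0078 0 0 0 0" --pt "0.0501 -0.0096 0 0 0 0" --pt "0.0599 -0.0115 0 0 0 0" --pt "0.0697 -0.0134 0 0 0 0" --pt "0.0795 -0.0153 0 0 0 0"

```text
time: 19.85
tool_pos: [601.7, -15.5, 71.5]
orientation: [-1.566, 0.149, -0.149]
contact_force: [-4.4, 1.4, 3.2]
opening: 0.0
```

```bash
python3 s.py
```

```text
19.85 [601.67385157 -15.54032799  71.45862305] jaw 79.12476079362955 1.3769138741019427 [0.17799035 0.79259266 0.04243683] [-4.44135828  1.44321734  3.16420885] 0.00028441413752244106
```

Sliding with about 4.6 N. Continuing to the stop in small steps.

>>> move_arm --pt "0.005 -0.001 0 0 0 0" --pt "0.01 -0.0019 0 0 0 0" --pt "0.015 -0.0028 0 0 0 0" --pt "0.019 -0.0036 0 0 0 0" --pt "0.022 -0.0042 0 0 0 0" --pt "0.022 -0.0042 0 0 0 0"

```text
time: 20.45
tool_pos: [623.7, -19.8, 71.5]
orientation: [-1.566, 0.148, -0.15]
contact_force: [0.1, -0.1, 0.6]
opening: -0.003
```

```bash
python3 s.py
```

```text
20.45 [623.72138707 -19.75603685  71.49030736] jaw 79.11850197908531 1.3861541269106257 [ 0.00957414 -0.00260888 -0.02478625] [ 0.06996783 -0.07699959  0.62610062] -0.003445830382547658
```

>>> move_arm --pt "0.002 -0.0004 0 0 0 0" --pt "0.004 -0.0008 0 0 0 0" --pt "0.004 -0.0008 0 0 0 0"

```text
time: 20.75
tool_pos: [624.4, -19.9, 71.4]
orientation: [-1.566, 0.153, -0.145]
contact_force: [-9.7, 1.4, 7.7]
opening: -0.001
```

```bash
python3 s.py; python3 - <<'E'
from h import *
s=snap('scene')
cv2.imwrite('pics/g8.png',cv2.resize(s['image'][150:240,240:360],(800,600),interpolation=2))
E
```

```text
20.75 [624.41659334 -19.91722246  71.37580318] jaw 79.14291298242622 1.3878871334938627 [ 0.3506546   2.16055805 -0.0074373 ] [-9.71290494  1.40603402  7.7322826 ] -0.0012178381516289678
```

View pics/g8.png

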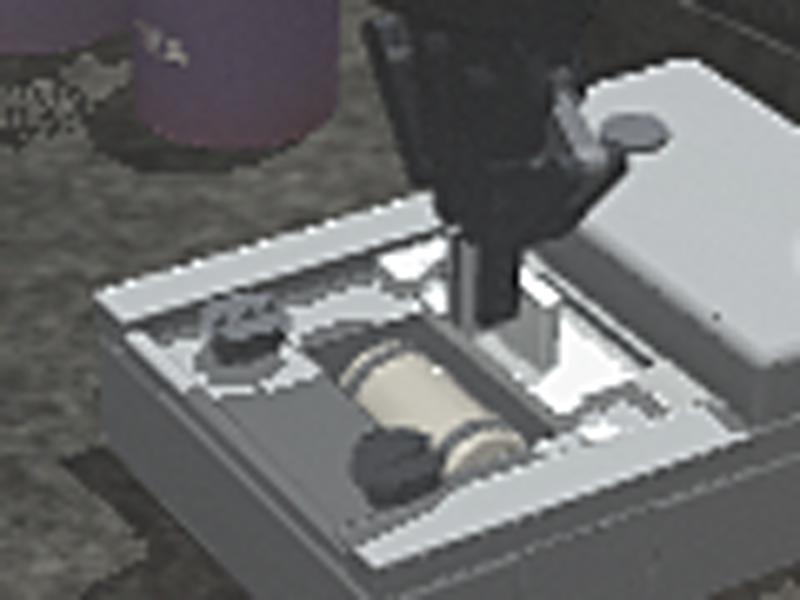

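The panel is back and the filter cartridge is exposed; the force rises to 10 N with no motion, so it is at the stop (tab ≈ -14 mm). Backing off and rising.

>>> move_arm --pt "-0.004 0.0008 0 0 0 0" --pt "-0.012 0.0023 0 0 0 0" --pt "-0.02 0.004 0.005 0 0 0" --pt "-0.02 0.004 0.04 0 0 0" --pt "-0.02 0.004 0.08 0 0 0" --pt "-0.05 0.03 0.12 0 0 0" --pt "-0.09 0.06 0.15 0 0 0" --pt "-0.13 0.09 0.15 0 0 0"

```text
time: 21.6
tool_pos: [507.9, 62.5, 223.5]
orientation: [-1.564, 0.145, -0.156]
contact_force: [0.1, 2.0, 1.1]
opening: -0.001
```

>>> move_arm --pt "-0.03 0.03 0 0 0 0" --pt "-0.06 0.06 0 0 0 0" --pt "-0.09 0.1 0 0 0 0" --pt "-0.1 0.14 0 0 0 0" --pt "-0.1 0.18 0 0 0 0" --pt "-0.1 0.18 0 0 0 0" --pt "-0.1 0.18 0 0 0 0"

```text
time: 22.3
tool_pos: [406.6, 242.5, 220.1]
orientation: [-1.566, 0.147, -0.148]
contact_force: [0.1, 0.0, -0.3]
opening: -0.0
```

```bash
python3 s.py; python3 - <<'E'
from h import *
s=snap('scene');d=snap('top')
u=np.array([.982,-.189]);m=np.array([562,-8.5])+79*u
print('tab expected px',proj(s,[[*m,88]]),proj(d,[[*m,88]]))
o=np.zeros((600,800,3),np.uint8)
o[:300,:400]=cv2.resize(s['image'][170:245,250:350],(400,300),interpolation=2)
o[300:,:400]=cv2.resize(d['image'][155:230,238:338],(400,300),interpolation=2)
o[:300,400:]=cv2.resize(s['image'][145:245,140:273],(400,300),interpolation=2)
o[300:,400:]=cv2.resize(d['image'][180:300,240:400],(400,300),interpolation=2)
cv2.imwrite('pics/g9.png',o)
E
```

```text
22.3 [406.58831578 242.48697018 220.10528474] jaw 79.24758493099104 0.7222198522569753 [-0.00298249 -0.00698054  0.01596749] [ 0.11782616  0.03714844 -0.33712868] -0.0003163215559632702
tab expected px [[317.01501824 190.33354633]] [[285.57150918 169.66813991]]
```

View pics/g9.png

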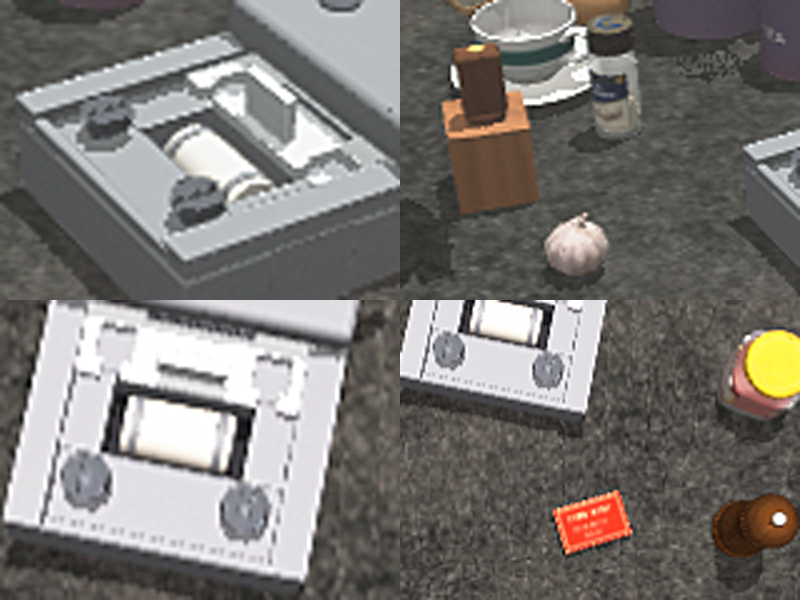

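The tab is seen at (317.5,191) against (317,190.3) for the back stop. The slots lie along x, the driver stands in its block, and the bystanders are where they were. Handing in.

```bash
python3 -c "
from workcell import *
print(hand_in())"
```

```text
the job is handed in; nothing more can be done
None
```

I opened the hatch and handed the job in at about 22 s of robot time. No verdict is reported, so what follows is from my own checks.

- **Fasteners:** I turned both counter-clockwise with the screwdriver until the torque rose from about 0.05 to 0.10 N m at the same tool angle on each. In the top view both slots then lay along the unit's x to within a few degrees. I judged the stop from torque and pictures; I could not read the joint angles.
- **Screwdriver:** It stands upright in its block, let go, with its cap within 1 px of where it stood at the start. The tip was about 3 mm off just before insertion, probably because it tilted slightly in the grip. It went in without contact, and the wrist lost the weight at the original height.
- **Panel:** I slid it back by the tab with about 4.6 N, until 10 N gave no more motion. The tab came to about -14.6 mm in the unit's frame, and the last scene picture agrees within 1 px.
- **Surroundings:** The bystanders look unmoved in the last pictures, and the arm touches nothing.

One disagreement remained: the right slot's starting angle came out as 97° in the top view and 92° in the scene view. I used about 94.7°, and the blade went in cleanly.

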